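Hold a wound coil home in the V-stop of the gluing jig

ROBOT

A 6-joint arm with a two-finger parallel gripper is mounted at the origin on the work surface. World frame = base frame: x ahead of the robot, y to its left, z up, the work surface at z = 0. Lengths are in m, angles in degrees, forces in N, time in s.
With the tool pointing down it reaches from about 0.25 to 0.725 m from the base axis. Payload 9.7 kg.
Tool frame: the origin (TCP) lies at the very end of the fingers, on their centre line; the grasp point (between the pads) lies grasp_offset behind it (grasp_offset is the distance from the TCP to the grasp point, in m); z points along the fingers, y is the line along which they close (so a half turn about z gives the same grasp; the last joint's range is limited). The gripper opens to 85 mm and grips with 20 to 120 N. Pads are 22 mm wide; open, the fingers measure 114 mm over their backs; the gripper's body (76 mm by 85 mm) begins 54 mm behind the grasp point. The pads swing forward as they close: fully open they stand 13 mm farther back than shut.
Start: joints at [76.604, 4.979, 10.078, 95.1, 0, 90], TCP at [0.127, 0.535, 0.231] pointing down, gripper open.
Joint ranges: [-179.16, 179.16], [-48.56, 103.87], [-65.8, 70.77], [-126.05, 130.52], [-82.76, 87.17], [-180, 180]. Speed limits (degrees/s): [127.2, 127.2, 147.25, 180, 180, 180].

INTERFACE

Orientations are given as [roll, pitch, yaw] about the fixed x, y, z axes, in that order (R = Rz(yaw) Ry(pitch) Rx(roll)).
In Python, from workcell import get_obs, camera, calibration, job_done, recognise, cut_out, mark_of, grasp_offset gives the robot as it stands.
- The arm moves only by the tool servo_tool, never from a script. Its argument "moves" is a list of rows, each a list of 3 entries, a list of its own where there are three numbers: the turn, a rotation vector about the tool's x, y, z in degrees, then the shift along the tool's x, y, z in m, then the opening in per cent of the stroke, from 0 (shut) to 100 (fully open). In form: [[[ax, ay, az], [x, y, z], claw], ...]. A call has 1 to 12 rows; each row shifts and turns the commanded pose from where the row before left it, along the tool's axes as they then stand; what a row does not reach is not made up. A row lasts 1/10 s, in which the tool goes at most 50 mm and 8.59 degrees, less where a joint would pass 70% of its speed; a pose out of reach is approached as far as the arm can. A call is refused whole if a number of a shift passes 0.05 or a number of a turn 8.59, either way. A call with a gripper value outside its range is refused whole. The fingers move at their own pace and stop on an object; "force" is the grip in N (left out, the last holds). Time passes only in rows, so rows that do not move let the fingers close. It gives the time, the measured TCP pose, the force, the opening and the grip force at its end, in the units of the state.
- get_obs(): the state, without advancing time (a new reading comes with each control period).
- camera(name): name is "scene" or "top" or "wrist"; returns (picture, depth): 400x640x3 uint8, red, green, blue; 400x640 float32, m along the optical axis (not along the pixel's ray), 0 where there is no reading.
- calibration(name): a dict with "camera_matrix" (3x3 intrinsics, pixels), "dist" ([k1, k2, p1, p2, k3] as OpenCV has them; the pictures are not rectified), "R" (3x3) and "t" (3): a world point X has camera coordinates R X + t. Camera axes: x right, y down, z forward; pixel columns grow to the right and rows downward; lengths in m; the calibration is good to about 2 mm. A picture is of the moment at which its call begins: read the wrist's pose just before it. calibration takes no time and is no camera call; for the wrist camera it gives the pose at the moment of the call.
- job_done(): hands the job in; it is judged then, once.
Trained networks look in the newest picture that a camera, given by its name, has taken for a name from the list of things; names that differ only in an ending like _2 or _b are one class to them, and where a whole thing is asked for, a point or a joint stands for the part that bears it (a point fixed in the world has none). Each returns a list of dicts, best first, with "score" (0 to 1); they miss things now and then, are a little off and sometimes report something else, mostly with a low value. They report only what shows in the picture. A call takes as long as a camera call. They do not tell look-alikes from the thing itself.
- recognise(name, camera): "xyz" ([x, y, z] in m, in the coordinates of the camera as it stood for that picture, good to about 4 mm: the middle of the surface that is visible of it).
- cut_out(name, camera): "mask" (400x640 bool, what is visible of it).
- mark_of(name, camera): "xyz" ([x, y, z] in m, in the coordinates of the camera as it stood for that picture, good to about 4 mm: a listed point, or the origin of a listed thing).
The state is a dict: "time": time; "q": joint angles; "qd": joint speeds; "joint_efforts": joint torques, N m; "ee_pos": TCP position; "tcp_rot": TCP orientation; "wrist_force": force on the tool from outside, world axes, zero at the start; "torque": the same for the moment, N m; "opening": finger opening in m; "grasp_force": force on a finger pad.
Only numpy, scipy, OpenCV 4.12 (cv2) and the standard library are available. Lean on these libraries where they do the work, as an engineer would, in place of code of your own. Each camera call takes 0.05 s, during which the arm holds its last target. There are 200 camera calls.

TASK

Slide the tall copper-wound coil straight up off its spindle, stand it upright on the base plate of the gluing jig and push it fully home into the jig's upright V, so that it bears firmly on both faces of the V. Finish while still gripping the coil and pressing it into the V, as if waiting for glue to set: do not let go. Leave the tape roll, glue bottle, wood block and screwdriver where they are.

Things in the scene. Friction and masses are not known exactly. Their poses are not given: they have to be found in the camera images.
- coil_center (a point): Centre (on the axis, half-way up) of the loose solenoid coil: an upright copper-wound bobbin with thin black end cheeks flush with the winding, a plain cylinder 48 mm in diameter, 64 mm tall, with a 20 mm through bore, 0.3 to 0.5 kg. z is its axis. It starts on the base of its spindle stand, the spindle through its bore, centre 46 mm above the bench.
- coil: The same coil; origin at the centre of its underside, z up along its axis.
- coil_stand_tip (a point): Top end of the coil's spindle: an upright steel post 16 mm in diameter on a plywood base 100 x 100 x 14 mm, all fixed to the bench. This point is 86 mm above the bench; the post stands 8 mm proud of the coil, which must rise 72 mm to clear it.
- v_seat (a point): Where the coil's centre is when the coil is fully home in the jig, standing on its base plate: 40 mm above the bench. x points horizontally into the V (the direction to push; within 35 degrees of the bench's x), y to the left of that, z up. About 10 N of push along x loads both faces well, if the coil is centred in y and not pressed hard down. Coil, plate and V are slippery (friction about 0.3).
- jig: The jig, fixed to the bench: a smooth varnished plywood base plate 8 mm thick carrying an aluminium V-block 44 mm tall (its top 52 mm above the bench). Origin on the bench right under v_seat, same axes. The plate spans x -48 to +62 mm, y -45 to +45 mm; the V-block x +13 to +52 mm, y -22 to +22 mm: narrower than the coil, so fingers closing along y pass beside it.
- v_left: The +y half of the V-block with one of its two upright plane faces, 44 mm tall. The V opens towards -x, its faces at 45 degrees either side of x; the seated coil touches this one along an upright line at x +17, y +17 mm. Origin on the base plate's top under v_seat, same axes. Fixed.
- v_right: The -y half of the V-block with the other face, touched along an upright line at x +17, y -17 mm. Origin and axes as for v_left. Fixed.
- tape_roll: Bystander: a flat roll of beige tape, 76 mm in diameter and 24 mm tall, lying around a second spindle like the coil's. Origin at the centre of its underside. Leave alone.
- tape_stand: The second spindle stand, of the same make and size as the coil's, fixed, carrying the tape roll. Origin at the centre of its underside.
- glue_bottle: Bystander: a glue bottle, 66 mm in diameter, 160 mm tall. Origin at the centre of its underside.
- wood_block: Bystander: a loose wooden block 60 x 30 x 24 mm. Origin at the centre of its underside.
- screwdriver: Bystander: a screwdriver lying on the bench, about 0.2 m long, along its own x, handle to -x.
Not all that is in view belongs to the job. Of the things like the coil, leave any that is pink; of the rest the smaller one is meant. Leave any blue look-alike of the jig alone.

How it is judged:
By the outcome, as a careful person would: the job done as asked, in the order asked, and still so for the second after the job is handed in, while the arm keeps its last pose, push and grip.
It also fails if it takes over 54 s, if anything falls off the work surface, if the arm or the gripper's body presses on something with over 40 N, if the wrist force passes 120 N, or if a joint passes its speed limit or range.

## Working session

There is one attempt and no reset: what is moved stays moved. The work goes in short steps, Python scripts to look and compute and a tool call to move; the robot and the scene stay as the last step left them, time stands still between calls to the robot, and variables do not carry over. Pictures are saved under pics/ and viewed, at most 10 in all, crops included, and the job is handed in when it is done.

Besides the shell and the picture viewer there is one more tool, called after "Emit:" as a command line: name --argument value ..., lists and objects as JSON in quotes. servo_tool: Moves the arm, as the interface text tells. Its arguments: {"type":"object","properties":{"moves":{"type":"array"},"force":{"type":"number"}},"required":["moves"]}

```bash
mkdir -p pics
cat > h.py <<'E'
import numpy as np, cv2
from workcell import *
def toW(p,c):
    k=calibration(c); return np.array(k["R"]).T@(np.array(p)-np.array(k["t"]))
def save(img,n): cv2.imwrite(f"pics/{n}.png",img[:,:,::-1])
def cloud(c,depth,mask):
    k=calibration(c); v,u=np.nonzero(mask&(depth>0)); 
    n=cv2.undistortPoints(np.stack([u,v],1).astype(float)[:,None],np.array(k["camera_matrix"]),np.array(k["dist"]))[:,0]
    d=depth[v,u]; P=np.c_[n*d[:,None],d]; return (P-np.array(k["t"]))@np.array(k["R"])
E
python3 - <<'E'
from h import *
np.set_printoptions(precision=4,suppress=True)
o=get_obs(); print(o, grasp_offset)
for c in ["scene","top"]:
    im,d=camera(c); save(im,c)
    for n in ["coil_center","coil_stand_tip","v_seat","tape_stand","glue_bottle","wood_block","screwdriver"]:
        for r in mark_of(n,c): print(c,n,round(r["score"],2),toW(r["xyz"],c))
E
```

```text
{'time': 0.0, 'q': array([76.6046,  5.0109, 10.0332, 95.1007, -0.0005, 90.0013]), 'qd': array([-0.0842,  0.0095,  0.0428, -0.0566,  0.0008,  0.0583]), 'joint_efforts': array([  0.0005, -52.0393,  46.48  ,   0.0165,   0.0001,  -0.    ]), 'ee_pos': array([0.1274, 0.5348, 0.2306]), 'tcp_rot': array([-179.9215,    0.0005,  166.6033]), 'wrist_force': array([0.0898, 0.5119, 0.8695]), 'torque': array([-0.0418,  0.0144,  0.0321]), 'grasp_force': 0.0, 'opening': 0.08543979834194662} 0.0187
scene coil_center 0.8 [ 0.6373 -0.1124  0.0308]
scene coil_center 0.56 [ 0.6004 -0.0055  0.0465]
scene coil_stand_tip 0.8 [ 0.6065 -0.0062  0.0868]
scene coil_stand_tip 0.47 [ 0.602  -0.0057  0.0124]
scene v_seat 0.71 [0.5642 0.255  0.0412]
scene v_seat 0.65 [0.5955 0.4306 0.039 ]
scene v_seat 0.46 [ 0.6012 -0.0036  0.0463]
scene tape_stand 0.56 [ 0.5345 -0.2465  0.0015]
scene glue_bottle 0.8 [ 0.749   0.165  -0.0018]
scene wood_block 0.61 [ 0.4239  0.0131 -0.0006]
scene screwdriver 0.78 [ 0.7283 -0.2292  0.0007]
top coil_center 0.91 [ 0.6391 -0.1179  0.0337]
top coil_center 0.65 [0.7175 0.0452 0.0438]
top coil_center 0.57 [ 0.6033 -0.0039  0.0482]
top coil_stand_tip 0.63 [ 0.6036 -0.0063  0.0881]
top v_seat 0.73 [0.5634 0.2554 0.0415]
top v_seat 0.63 [0.6004 0.4353 0.0389]
top tape_stand 0.57 [ 0.5282 -0.2458 -0.0003]
top glue_bottle 0.61 [0.7489 0.1703 0.0014]
top wood_block 0.66 [0.4277 0.0117 0.0018]
top screwdriver 0.78 [ 0.7277 -0.2317 -0.0035]
top screwdriver 0.7 [0.7463 0.1652 0.0019]
top screwdriver 0.56 [0.5587 0.2561 0.0108]
```

```bash
ls; python3 -c "
import cv2,numpy as np
a=cv2.imread('pics/scene.png');b=cv2.imread('pics/top.png');print(a.shape)"
```

```text
h.py
pics
(400, 640, 3)
```

View pics/top.png

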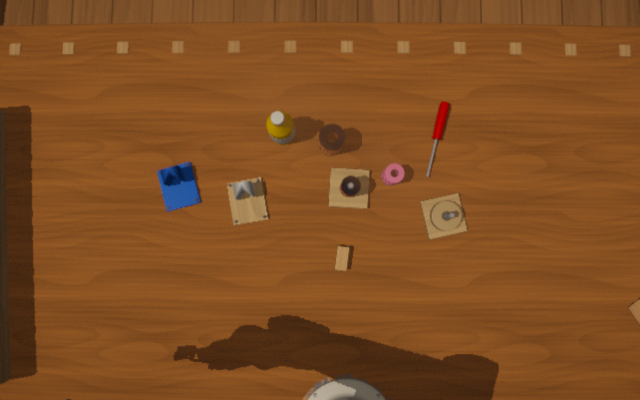

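View pics/scene.png

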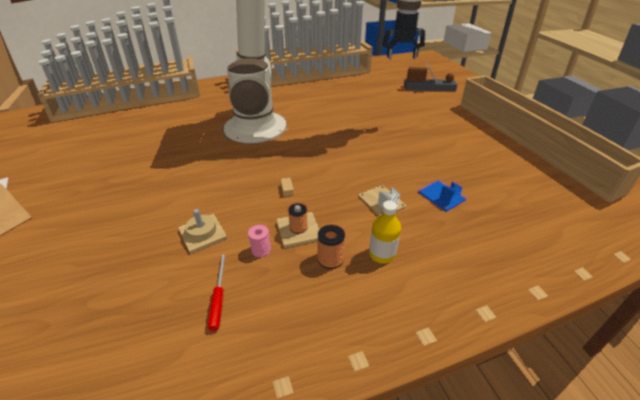

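The top view shows the dark-topped copper coil on its spindle at (350,186), the larger look-alike at (332,138), and the pink one at (394,174). The wooden jig is at (248,200) with its V at the upper end (about +x, slightly +y), and the blue jig is at (180,187). So the targets are the coil at about (0.603,-0.005) and v_seat at about (0.563,0.255). Next I'll get the jig yaw.

Run:
```python
from h import *
np.set_printoptions(precision=4,suppress=True)
for c in ["top","scene"]:
    im,d=camera(c)
    for r in cut_out("jig",c):
        P=cloud(c,d,r["mask"]); m=np.median(P,0); print(c,r["score"],len(P),m)
        Q=P[P[:,2]<0.02][:,:2].astype(np.float32)
        if len(Q)>20: print(cv2.minAreaRect(Q*1000))
        B=P[P[:,2]>0.035]; print("block",B[:,:2].mean(0),len(B))
    for r in cut_out("coil",c):
        P=cloud(c,d,r["mask"]); print("coil",c,r["score"],len(P),np.median(P,0),np.percentile(P,[2,98],axis=0))
k=calibration("wrist");o=get_obs();R=np.array(k["R"]);print("wristcam pos",-R.T@k["t"],"axes",R, o["ee_pos"],k["camera_matrix"])
```

```text
top 0.81 1504 [0.6065 0.4313 0.0094]
((607.0220947265625, 437.4744873046875), (112.92992401123047, 95.6696548461914), 13.92220687866211)
block [0.6336 0.443 ] 243
top 0.69 1510 [0.5708 0.2564 0.0094]
((570.3958740234375, 259.619873046875), (113.73176574707031, 93.58541870117188), 10.109110832214355)
block [0.5984 0.2626] 234
coil top 0.73 680 [0.7215 0.0422 0.0853] [[ 0.6898  0.0141 -0.0001]
 [ 0.7536  0.0723  0.0904]]
coil top 0.7 354 [ 0.6349 -0.1116  0.0632] [[ 0.6131 -0.1337  0.0044]
 [ 0.6574 -0.0887  0.068 ]]
coil top 0.55 291 [ 0.6015 -0.0032  0.0783] [[ 0.5809 -0.025   0.0344]
 [ 0.6257  0.0187  0.083 ]]
scene 0.94 693 [0.586  0.2412 0.0109]
((569.9376831054688, 255.809326171875), (118.35891723632812, 116.13294219970703), 80.66375732421875)
block [0.6029 0.2563] 199
scene 0.65 858 [0.6303 0.4241 0.011 ]
((601.573974609375, 443.6053771972656), (118.11666870117188, 112.35130310058594), 14.242429733276367)
block [0.6383 0.4369] 198
coil scene 0.95 492 [ 0.6201 -0.0109  0.0618] [[ 0.5841 -0.0296  0.0171]
 [ 0.6277  0.0136  0.0812]]
coil scene 0.64 1118 [0.7399 0.0338 0.0701] [[0.6901 0.0081 0.003 ]
 [0.753  0.0694 0.089 ]]
coil scene 0.6 586 [ 0.6519 -0.1138  0.0517] [[ 0.6157 -0.1358  0.003 ]
 [ 0.6609 -0.0908  0.0669]]
wristcam pos [0.0513 0.5536 0.3739] axes [[ 0.2317  0.9728 -0.0012]
 [ 0.9255 -0.2201  0.3081]
 [ 0.2995 -0.0725 -0.9513]] [0.1274 0.5351 0.2313] [[301.2312   0.     325.0528]
 [  0.     301.2312 198.3616]
 [  0.       0.       1.    ]]
```

Emit:
servo_tool --moves '[[[0,0,-7.8],[0,0,0],100],[[0,0,-7.8],[0,0,0],100],[[0,0,-7.9],[0,0,0],100],[[0,0,0],[-0.03,-0.031,0],100],[[0,0,0],[-0.03,-0.031,0],100],[[0,0,0],[-0.03,-0.031,0],100],[[0,0,0],[-0.03,-0.031,0],100],[[0,0,0],[-0.03,-0.031,0],100],[[0,0,0],[-0.03,-0.031,0],100],[[0,0,0],[-0.03,-0.031,0],100],[[0,0,0],[-0.03,-0.031,0],100],[[0,0,0],[-0.03,-0.031,0],100]]'

```text
time: 2.3
ee_pos: [0.4435, 0.3064, 0.2315]
tcp_rot: [180.0, 0.0, -169.9]
wrist_force: [0.8, 0.7, 0.2]
opening: 0.0857
grasp_force: 0.0
```

Emit:
servo_tool --moves '[[[0,0,0],[-0.03,-0.031,0],100],[[0,0,0],[-0.03,-0.031,0],100],[[0,0,0],[0,0,0],100],[[0,0,0],[0,0,0],100],[[0,0,0],[0,0,0],100]]'

```text
time: 2.8
ee_pos: [0.5116, 0.2576, 0.2314]
tcp_rot: [180.0, -0.0, -169.9]
wrist_force: [0.5, 0.4, -0.1]
opening: 0.0853
grasp_force: 0.0
```

```bash
cat > look.py <<'E'
from h import *
import sys
np.set_printoptions(precision=4,suppress=True)
o=get_obs(); print({k:o[k] for k in ["time","q","ee_pos","tcp_rot","wrist_force"]})
im,d=camera("wrist"); save(im,sys.argv[1])
for n in sys.argv[2:]:
    for r in mark_of(n,"wrist"): print(n,round(r["score"],2),toW(r["xyz"],"wrist"))
for r in cut_out("jig","wrist"):
    P=cloud("wrist",d,r["mask"]); Q=P[(P[:,2]<0.014)&(P[:,2]>0.004)][:,:2].astype(np.float32)
    print("jig",r["score"],len(P),cv2.minAreaRect(Q*1000) if len(Q)>20 else 0)
    B=P[(P[:,2]>0.047)&(P[:,2]<.058)]; 
    if len(B)>20: print("top block",np.median(B[:,2]),cv2.minAreaRect((B[:,:2]*1000).astype(np.float32))); np.save("blk.npy",B)
for r in cut_out("coil","wrist"):
    P=cloud("wrist",d,r["mask"]); h=np.percentile(P[:,2],90); T=P[abs(P[:,2]-h)<.004]
    print("coil",r["score"],len(P),h,cv2.minEnclosingCircle((T[:,:2]*1000).astype(np.float32)))
E
python3 look.py w1 v_seat jig
```

```text
{'time': 2.8, 'q': array([26.7231,  8.1813, 13.5888, 95.4138,  0.0133, 16.5958]), 'ee_pos': array([0.5116, 0.2576, 0.2314]), 'tcp_rot': array([ 179.9891,   -0.0099, -169.8727]), 'wrist_force': array([ 0.4568,  0.361 , -0.0632])}
v_seat 0.74 [0.5623 0.2598 0.0404]
v_seat 0.74 [0.6002 0.4397 0.0396]
jig 0.95 [0.5616 0.2549 0.0002]
jig 0.72 [0.6017 0.4355 0.0009]
jig 0.2 [0.7474 0.166  0.0018]
jig 0.77 5930 ((568.8418579101562, 257.07666015625), (109.730224609375, 90.1313705444336), 10.287215232849121)
top block 0.0523260313909681 ((594.3827514648438, 261.40228271484375), (38.890235900878906, 43.67185974121094), 10.218297004699707)
jig 0.66 3361 ((604.8070068359375, 436.7395935058594), (107.86717987060547, 91.68490600585938), 16.02793312072754)
top block 0.05171660427468206 ((616.8870849609375, 459.66241455078125), (13.557099342346191, 16.50354766845703), 67.12747192382812)
coil 0.81 2558 0.07909389929897828 ((603.1849365234375, -4.511332988739014), 25.00373649597168)
coil 0.62 2914 0.08639059800932218 ((719.7508544921875, 40.47356033325195), 33.34244155883789)
coil 0.55 2177 0.06481262698195389 ((636.7332763671875, -110.98888397216797), 24.69924545288086)
```

View pics/w1.png

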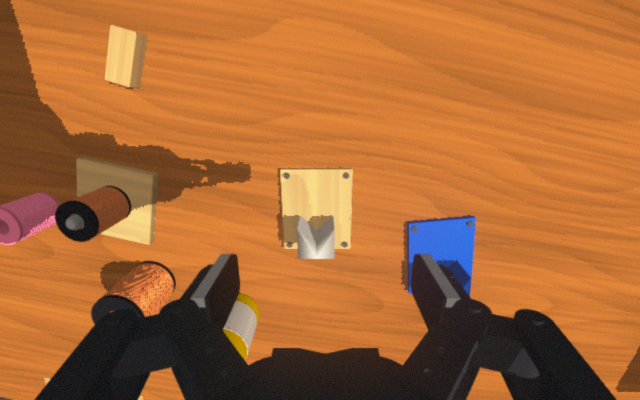

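The wrist view shows the wooden jig in the middle, with its plate at (280-352,168-248) and V at (316,240). The coil on its stand is at left (95,212). The plate fit of 109.7×90.1 mm matches its 110×90 size. That gives a seat at (0.5622,0.2557) and a yaw of 10.2°. Moving over the coil.

Emit:
servo_tool --moves '[[[0,0,0],[-0.0063,-0.0392,0],100],[[0,0,0],[-0.0063,-0.0392,0],100],[[0,0,0],[-0.0063,-0.0392,0],100],[[0,0,0],[-0.0063,-0.0392,0],100],[[0,0,0],[-0.0063,-0.0392,0],100],[[0,0,0],[-0.0063,-0.0392,0],100],[[0,0,0],[-0.0063,-0.0392,0],100],[[0,0,0],[0,0,0.03],100],[[0,0,0],[0,0,0],100],[[0,0,0],[0,0,0],100],[[0,0,0],[0,0,0],100]]'

```text
time: 4.15
ee_pos: [0.6038, -0.0042, 0.2028]
tcp_rot: [-180.0, 0.1, -169.8]
wrist_force: [-0.4, -1.0, -0.2]
opening: 0.0854
grasp_force: 0.0
```

```bash
python3 look.py w2 coil_stand_tip coil_center
```

```text
{'time': 4.15, 'q': array([ -0.402 ,  11.9074,  14.6676,  92.6761,   0.0048, -10.5851]), 'ee_pos': array([ 0.6038, -0.0042,  0.2028]), 'tcp_rot': array([-179.9893,    0.0835, -169.8169]), 'wrist_force': array([-0.4001, -0.9581, -0.1581])}
coil_stand_tip 0.55 [ 0.6056 -0.004   0.0879]
coil_center 0.96 [ 0.6062 -0.005   0.0478]
coil_center 0.74 [0.7191 0.0407 0.0419]
coil_center 0.66 [ 0.6373 -0.1159  0.0345]
jig 0.76 7556 ((569.4041748046875, 255.4827880859375), (109.83776092529297, 92.04327392578125), 10.232962608337402)
top block 0.051066032530587446 ((594.9989624023438, 260.3507995605469), (39.097843170166016, 46.4316291809082), 10.883280754089355)
jig 0.66 1589 ((618.8890380859375, 398.9316711425781), (114.01179504394531, 36.01298522949219), 27.885791778564453)
coil 0.84 4465 0.0854145234612848 ((721.311279296875, 39.82221221923828), 32.92414474487305)
coil 0.83 2569 0.06411437294495273 ((635.627685546875, -113.98661041259766), 24.221214294433594)
coil 0.66 2316 0.0780958566117828 ((603.6825561523438, -5.290046691894531), 24.215984344482422)
```

View pics/w2.png

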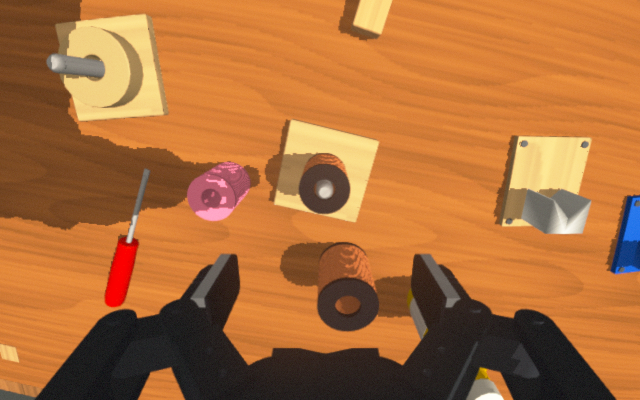

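The coil sits at (325,188) on its stand, centred between the fingers and clear of the pink and larger ones. Its fitted radius is 24.2 mm. Going down to grasp.

Emit:
servo_tool --moves '[[[0,0,0],[0,-0.0008,0.04],100],[[0,0,0],[0,0,0.04],100],[[0,0,0],[0,0,0.04],100],[[0,0,0],[0,0,0.03],100],[[0,0,0],[0,0,0.0155],100],[[0,0,0],[0,0,0],100],[[0,0,0],[0,0,0],100],[[0,0,0],[0,0,0],100]]' --force 60

```text
time: 5.2
ee_pos: [0.6051, -0.006, 0.0381]
tcp_rot: [-180.0, 0.2, -169.9]
wrist_force: [-0.0, -0.3, 0.6]
opening: 0.0856
grasp_force: 0.0
```

Emit:
servo_tool --moves '[[[0,0,0],[0,0,0],0],[[0,0,0],[0,0,0],0],[[0,0,0],[0,0,0],0],[[0,0,0],[0,0,0],0],[[0,0,0],[0,0,0],0],[[0,0,0],[0,0,0],0],[[0,0,0],[0,0,0],0],[[0,0,0],[0,0,0],0]]'

```text
time: 6.0
ee_pos: [0.6043, -0.006, 0.0367]
tcp_rot: [-180.0, 0.1, -169.9]
wrist_force: [0.6, -0.9, 5.1]
opening: 0.0469
grasp_force: 62.6
```

Emit:
servo_tool --moves '[[[0,0,0],[0,0,0],85],[[0,0,0],[0,0,0],85],[[0,0,0],[0,0,0],85],[[0,0,0],[0,0,0],85],[[0,0,0],[0,0,0.006],85],[[0,0,0],[0,0,0.005],85],[[0,0,0],[0,0,0],85],[[0,0,0],[0,0,0],85],[[0,0,0],[0,0,0],85]]'

```text
time: 6.9
ee_pos: [0.6039, -0.006, 0.0249]
tcp_rot: [-180.0, 0.0, -169.9]
wrist_force: [0.0, 0.3, -0.2]
opening: 0.0723
grasp_force: 0.0
```

Emit:
servo_tool --moves '[[[0,0,0],[0,0,0],0],[[0,0,0],[0,0,0],0],[[0,0,0],[0,0,0],0],[[0,0,0],[0,0,0],0],[[0,0,0],[0,0,0],0],[[0,0,0],[0,0,0],0],[[0,0,0],[0,0,0],0],[[0,0,0],[0,0,0],0]]'

```text
time: 7.7
ee_pos: [0.6041, -0.006, 0.0252]
tcp_rot: [-180.0, 0.0, -169.9]
wrist_force: [-0.3, -1.4, 5.0]
opening: 0.0467
grasp_force: 62.6
```

Emit:
servo_tool --moves '[[[0,0,0],[0,0,-0.005],0],[[0,0,0],[0,0,-0.01],0],[[0,0,0],[0,0,-0.015],0],[[0,0,0],[0,0,-0.015],0],[[0,0,0],[0,0,-0.015],0],[[0,0,0],[0,0,-0.015],0],[[0,0,0],[0,0,-0.015],0],[[0,0,0],[0,0,-0.015],0],[[0,0,0],[0,0,-0.015],0],[[0,0,0],[0,0,0],0],[[0,0,0],[0,0,0],0]]'

```text
time: 8.8
ee_pos: [0.604, -0.006, 0.1449]
tcp_rot: [-180.0, 0.0, -169.9]
wrist_force: [1.6, -0.4, -4.4]
opening: 0.0464
grasp_force: 62.2
```

```bash
python3 look.py w3 coil_center coil
python3 - <<'E'
from h import *
im,d=camera("scene"); save(cv2.resize(im[120:300,180:480],None,fx=2.4,fy=2.4),"s3"); print(get_obs()["wrist_force"],get_obs()["torque"])
for r in mark_of("coil_center","scene"): print(r["score"],toW(r["xyz"],"scene"))
E
```

```text
{'time': 8.8, 'q': array([ -0.5672,  11.5106,   7.8061,  86.2781,  -0.0008, -10.6718]), 'ee_pos': array([ 0.604 , -0.006 ,  0.1449]), 'tcp_rot': array([-179.996 ,    0.0169, -169.8954]), 'wrist_force': array([ 1.5556, -0.3721, -4.3558])}
coil_center 0.78 [ 0.6349 -0.1161  0.0295]
coil 0.82 [ 0.6443 -0.1098  0.0005]
coil 0.79 [ 0.6067 -0.0062  0.1274]
jig 0.97 10350 ((568.0106201171875, 255.68795776367188), (109.98957824707031, 91.688720703125), 10.792140007019043)
top block 0.05047821389420947 ((594.2156982421875, 260.32513427734375), (39.36328125, 46.469200134277344), 9.874320030212402)
coil 0.84 4079 0.06371604535271888 ((634.9479370117188, -113.23072052001953), 24.6488037109375)
coil 0.73 14039 0.19712894082643773 ((602.4639282226562, -6.213481426239014), 23.672842025756836)
[ 0.66611514 -0.18258563 -3.98097957] [-0.03223381 -0.05995056  0.04177844]
0.96 [0.71876898 0.04500545 0.0430998 ]
0.94 [ 0.60222302 -0.00752964  0.16577907]
0.75 [ 0.63933133 -0.11232119  0.03067687]
```

View pics/s3.png

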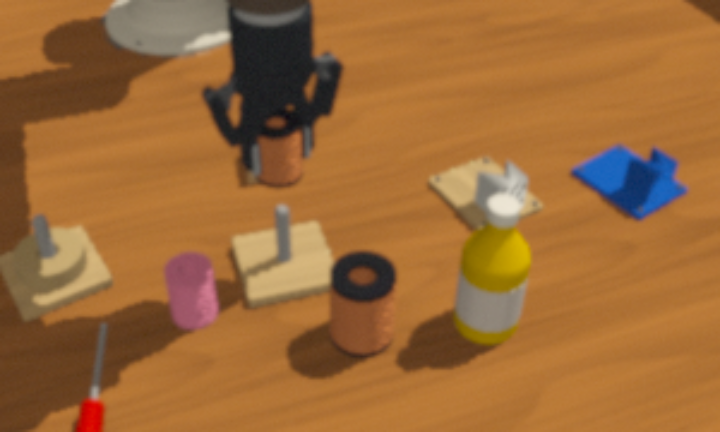

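The coil is off its spindle and upright in the fingers at crop (280,150); the post is bare and everything else is undisturbed. Carrying it to 20 mm short of the seat.

Emit:
servo_tool --moves '[[[0,0,0],[0.002,0.02,0],0],[[0,0,0],[0.002,0.035,0],0],[[0,0,0],[0.002,0.035,0],0],[[0,0,0],[0.002,0.035,0],0],[[0,0,0],[0.002,0.035,0],0],[[0,0,0],[0.002,0.035,0],0],[[0,0,0],[0.002,0.035,0],0],[[0,0,0],[0.0012,0.02,0],0],[[0,0,0],[0,0.015,0],0],[[0,0,0],[0,0,0],0],[[0,0,0],[0,0,0],0],[[0,0,0],[0,0,0],0]]'

```text
time: 10.35
ee_pos: [0.5426, 0.2514, 0.1447]
tcp_rot: [-180.0, -0.0, -170.0]
wrist_force: [-0.0, 0.7, -4.5]
opening: 0.0464
grasp_force: 62.6
```

```bash
python3 look.py w4 v_seat coil
python3 - <<'E'
from h import *
im,d=camera("scene")
for n in ["coil_center","v_seat"]:
  for r in mark_of(n,"scene"): print(n,r["score"],toW(r["xyz"],"scene"))
E
```

```text
{'time': 10.35, 'q': array([24.8625, 10.7112,  6.8671, 86.1678, -0.0144, 14.8164]), 'ee_pos': array([0.5426, 0.2514, 0.1447]), 'tcp_rot': array([-179.9831,   -0.0078, -169.9539]), 'wrist_force': array([-0.0097,  0.6971, -4.4685])}
v_seat 0.87 [0.5627 0.2539 0.0409]
v_seat 0.83 [0.5993 0.4403 0.0391]
v_seat 0.68 [0.5462 0.2534 0.1318]
coil 0.65 [0.5434 0.2549 0.1321]
coil 0.58 [ 0.7172  0.0435 -0.0012]
jig 0.84 7035 ((593.6119384765625, 432.7468566894531), (86.15666961669922, 91.01468658447266), 15.32820987701416)
top block 0.051676560640282476 ((626.9921875, 460.0457458496094), (28.464021682739258, 29.599273681640625), 52.73119354248047)
jig 0.81 5362 ((554.886474609375, 253.92489624023438), (81.48273468017578, 89.07221984863281), 9.857049942016602)
coil 0.93 7020 0.08633077595083727 ((720.7284545898438, 40.42567443847656), 33.98691940307617)
coil 0.78 13978 0.19805319808774685 ((541.1837768554688, 251.51539611816406), 23.510936737060547)
coil 0.25 1339 0.10176818142179304 ((721.2417602539062, 169.14312744140625), 13.177369117736816)
coil_center 0.9 [ 0.63849347 -0.11372764  0.02950645]
coil_center 0.87 [0.54087291 0.2539905  0.16406659]
coil_center 0.63 [0.71928121 0.04651763 0.04217194]
coil_center 0.43 [ 0.53097675 -0.25104395  0.01537681]
v_seat 0.93 [0.60053223 0.42957254 0.04036411]
v_seat 0.84 [0.56406219 0.25860843 0.04011631]
```

View pics/w4.png

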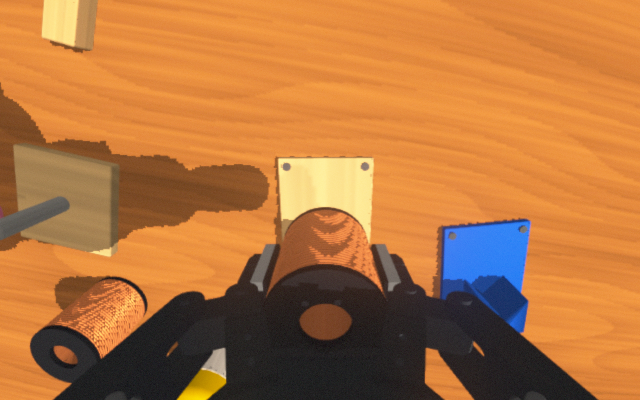

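The coil is held upright and centred in front of the V, with the plate visible beyond it at (278-372,157-240). Lowering it now.

Emit:
servo_tool --moves '[[[0,0,0],[0,0,0.02],0],[[0,0,0],[0,0,0.025],0],[[0,0,0],[0,0,0.025],0],[[0,0,0],[0,0,0.02],0],[[0,0,0],[0,0,0.015],0],[[0,0,0],[0,0,0.01],0],[[0,0,0],[0,0,0.005],0],[[0,0,0],[0,0,0.002],0],[[0,0,0],[0,0,0],0],[[0,0,0],[0,0,0],0],[[0,0,0],[0,0,0],0]]'

```text
time: 11.85
ee_pos: [0.5427, 0.2524, 0.0235]
tcp_rot: [180.0, 0.1, -169.9]
wrist_force: [0.5, -0.5, -4.3]
opening: 0.047
grasp_force: 62.7
```

Emit:
servo_tool --moves '[[[0,0,0],[0,0,0.001],0],[[0,0,0],[0,0,0.001],0],[[0,0,0],[0,0,0],0],[[0,0,0],[0,0,0],0]]'

```text
time: 12.25
ee_pos: [0.5423, 0.2522, 0.0207]
tcp_rot: [-180.0, -0.0, -169.9]
wrist_force: [-0.2, -0.6, -3.6]
opening: 0.0469
grasp_force: 62.7
```

Emit:
servo_tool --moves '[[[0,0,0],[0,0,0.0005],0],[[0,0,0],[0,0,0.0005],0],[[0,0,0],[0,0,0],0],[[0,0,0],[0,0,0],0]]'

```text
time: 12.65
ee_pos: [0.5424, 0.2523, 0.0198]
tcp_rot: [-180.0, 0.0, -169.9]
wrist_force: [0.2, -0.4, -4.0]
opening: 0.0469
grasp_force: 62.7
```

Emit:
servo_tool --moves '[[[0,0,0],[0,0,0.0005],0],[[0,0,0],[0,0,0],0],[[0,0,0],[0,0,0],0]]'

```text
time: 12.95
ee_pos: [0.5423, 0.2523, 0.0193]
tcp_rot: [180.0, -0.0, -169.9]
wrist_force: [0.1, 0.3, -4.4]
opening: 0.0469
grasp_force: 62.7
```

Emit:
servo_tool --moves '[[[0,0,0],[0,0,0.0005],0],[[0,0,0],[0,0,0],0],[[0,0,0],[0,0,0],0]]'

```text
time: 13.25
ee_pos: [0.5425, 0.2523, 0.0192]
tcp_rot: [180.0, 0.0, -169.9]
wrist_force: [-1.3, -0.2, 0.8]
opening: 0.0468
grasp_force: 63.1
```

Emit:
servo_tool --moves '[[[0,0,0],[0,0,0.0005],0],[[0,0,0],[0,0,0],0],[[0,0,0],[0,0,0],0]]'

```text
time: 13.55
ee_pos: [0.5426, 0.2524, 0.0192]
tcp_rot: [180.0, 0.1, -169.9]
wrist_force: [-2.9, -1.1, 5.2]
opening: 0.0465
grasp_force: 63.6
```

Emit:
servo_tool --moves '[[[0,0,0],[0,0,-0.0004],0],[[0,0,0],[-0.004,0,0],0],[[0,0,0],[-0.004,0,0],0],[[0,0,0],[-0.004,0,0],0],[[0,0,0],[-0.004,0,0],0],[[0,0,0],[-0.001,0,0],0],[[0,0,0],[0,0,0],0],[[0,0,0],[0,0,0],0]]'

```text
time: 14.35
ee_pos: [0.5599, 0.2555, 0.0192]
tcp_rot: [180.0, 0.1, -169.9]
wrist_force: [-1.5, -0.0, 4.0]
opening: 0.0464
grasp_force: 63.6
```

Emit:
servo_tool --moves '[[[0,0,0],[-0.001,0,0],0],[[0,0,0],[-0.001,0,0],0],[[0,0,0],[0,0,0],0],[[0,0,0],[0,0,0],0]]'

```text
time: 14.75
ee_pos: [0.5617, 0.2558, 0.0192]
tcp_rot: [180.0, 0.0, -169.9]
wrist_force: [-2.2, -1.1, 6.6]
opening: 0.0473
grasp_force: 63.6
```

Emit:
servo_tool --moves '[[[0,0,0],[-0.0005,0,-0.0003],0],[[0,0,0],[-0.0005,0,0],0],[[0,0,0],[0,0,0],0],[[0,0,0],[0,0,0],0]]'

```text
time: 15.15
ee_pos: [0.5619, 0.2558, 0.0192]
tcp_rot: [180.0, -0.0, -169.9]
wrist_force: [-6.4, -0.7, 6.7]
opening: 0.047
grasp_force: 63.8
```

```bash
python3 -c "
from h import *
o=get_obs();print(o['wrist_force'],o['torque'],o['ee_pos'],o['opening'])
f=o['wrist_force'];a=np.radians(10.2);print('jig fx,fy',f[0]*np.cos(a)+f[1]*np.sin(a),-f[0]*np.sin(a)+f[1]*np.cos(a))"
```

```text
[-6.38724116 -0.66514785  6.69184311] [-0.11469601  0.9473322   0.03532809] [0.5618737  0.25583438 0.01920507] 0.04699188990362923
jig fx,fy -6.40408223390165 0.47644735027592733
```

Emit:
servo_tool --moves '[[[0,0,0],[0,0,-0.0006],0],[[0,0,0],[-0.0005,0,0],0],[[0,0,0],[0,0,0],0],[[0,0,0],[0,0,0],0]]'

```text
time: 15.55
ee_pos: [0.5621, 0.2556, 0.0192]
tcp_rot: [-180.0, -0.1, -169.9]
wrist_force: [-4.0, -1.0, 2.9]
opening: 0.0465
grasp_force: 63.4
```

Emit:
servo_tool --moves '[[[0,0,0],[-0.0003,0,0],0],[[0,0,0],[0,0,0],0],[[0,0,0],[0,0,0],0]]'

```text
time: 15.85
ee_pos: [0.5622, 0.2556, 0.0192]
tcp_rot: [-180.0, -0.1, -169.9]
wrist_force: [-6.1, -3.1, 3.9]
opening: 0.0472
grasp_force: 63.5
```

Emit:
servo_tool --moves '[[[0,0,0],[-0.0005,0,-0.0002],0],[[0,0,0],[0,0,0],0],[[0,0,0],[0,0,0],0]]'

```text
time: 16.15
ee_pos: [0.5624, 0.2554, 0.0193]
tcp_rot: [-180.0, -0.1, -169.9]
wrist_force: [-7.9, -3.4, 3.1]
opening: 0.0471
grasp_force: 63.4
```

Emit:
servo_tool --moves '[[[0,0,0],[-0.0005,0,0],0],[[0,0,0],[0,0,0],0],[[0,0,0],[0,0,0],0]]'

```text
time: 16.45
ee_pos: [0.5626, 0.2553, 0.0192]
tcp_rot: [-179.9, -0.2, -169.9]
wrist_force: [-8.6, -4.2, 5.8]
opening: 0.0467
grasp_force: 63.6
```

The push is sliding along the +y face only: the TCP creeps at 45° and jig fy is negative. I'll shift towards -y.

Emit:
servo_tool --moves '[[[0,0,0],[0,-0.0006,-0.0003],0],[[0,0,0],[0,0,0],0],[[0,0,0],[0,0,0],0]]'

```text
time: 16.75
ee_pos: [0.5626, 0.2553, 0.0193]
tcp_rot: [-180.0, -0.2, -169.9]
wrist_force: [-8.3, 0.1, 1.7]
opening: 0.0467
grasp_force: 63.2
```

Emit:
servo_tool --moves '[[[0,0,0],[0,-0.0006,0],0],[[0,0,0],[0,0,0],0],[[0,0,0],[0,0,0],0]]'

```text
time: 17.05
ee_pos: [0.5626, 0.2553, 0.0193]
tcp_rot: [179.9, -0.2, -169.9]
wrist_force: [-8.0, 2.8, 1.3]
opening: 0.0466
grasp_force: 63.2
```

Emit:
servo_tool --moves '[[[0,0,0],[-0.0004,0.0005,0],0],[[0,0,0],[0,0,0],0],[[0,0,0],[0,0,0],0]]'

```text
time: 17.35
ee_pos: [0.5626, 0.2553, 0.0192]
tcp_rot: [180.0, -0.2, -169.9]
wrist_force: [-10.7, -0.8, 3.9]
opening: 0.0466
grasp_force: 63.4
```

Run:
```python
from h import *
o=get_obs();print(o['wrist_force'],o['torque'],o['ee_pos'],o['opening'])
f=o['wrist_force'];a=np.radians(10.2);print('jig fx,fy',f[0]*np.cos(a)+f[1]*np.sin(a),-f[0]*np.sin(a)+f[1]*np.cos(a))
im,d=camera("scene"); save(cv2.resize(im[150:270,300:480],None,fx=4,fy=4,interpolation=cv2.INTER_CUBIC),"s5")
for n in ["coil_center","v_seat"]:
  for r in mark_of(n,"scene"): print(n,r["score"],toW(r["xyz"],"scene"))
```

```text
[-10.67631867  -0.79856948   3.85838322] [-0.10376033  1.90552642 -0.01943856] [0.56264207 0.25529756 0.01924633] 0.04661326627682931
jig fx,fy -10.649000409481472 1.1046645407160032
coil_center 0.93 [ 0.63795454 -0.11438375  0.03017658]
coil_center 0.6 [0.5649673  0.25745061 0.04191915]
coil_center 0.56 [0.72008733 0.04124933 0.04088541]
v_seat 0.81 [0.55943058 0.25524618 0.03874027]
v_seat 0.78 [0.59780138 0.4279841  0.03971658]
```

View pics/s5.png

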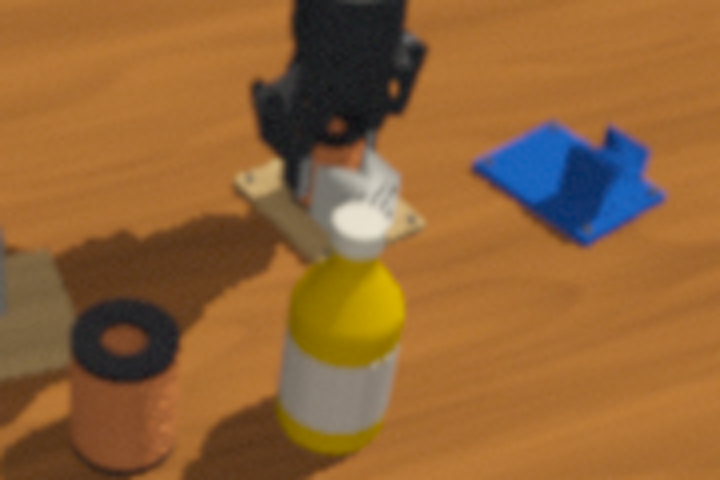

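The coil stands in the V, held by the fingers (crop 340,165), and the bystanders are untouched. The forces are fx about -10.6 N and fy about 1 N, and the TCP no longer moves. I'll ease the down-load a little and add a touch of push.

Emit:
servo_tool --moves '[[[0,0,0],[-0.0003,0.0001,-0.0003],0],[[0,0,0],[0,0,0],0],[[0,0,0],[0,0,0],0],[[0,0,0],[0,0,0],0],[[0,0,0],[0,0,0],0],[[0,0,0],[0,0,0],0]]'

```text
time: 18.1
ee_pos: [0.5626, 0.2553, 0.0193]
tcp_rot: [-180.0, -0.3, -169.9]
wrist_force: [-11.0, -1.3, 2.2]
opening: 0.0468
grasp_force: 63.2
```

```bash
python3 -c "
from workcell import *
print(job_done(), get_obs()['wrist_force'])"
```

```text
the job is handed in; nothing more can be done
the job is handed in; nothing more can be done
```

I handed the job in at about 18 s, with the coil upright on the jig plate and home in the V, still gripped at about 63 N and pressed in with about 11 N. I take it to bear on both faces because it no longer moved when pushed forward or sideways; the tape roll, glue bottle, wood block and screwdriver were not touched.

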